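Hold a bracket against a flip stop for fastening

TASK

Swing the raised stop bar of the steel fixture down until it lies in its forked catch. Then pick up the aluminium bracket, set it flat on the fixture's plate with its low flange facing the bar, square to the bar and centred on the sprung pad, and push it against the pad until the pad is about half way in (6 of its 12 mm, a push of about 10 N). Finish while still holding it there with that steady push, so that a colleague can bolt it down; do not disturb the timer, the dish or the bottle.

Things in the scene. Friction and masses are not known exactly. Their poses are not given: they have to be found in the camera images.
- fixture: Fixed steel plate, 220 (x) x 150 (y) x 12 mm thick, with two dark slots along x; origin at the centre of its underside, z up. Its x points away from the robot, turned up to 0.3 rad. A stop bar crosses it along y at x = 85 mm; forked catch at y = -59 to -45 mm, 44 mm high over the worktop. The bracket goes on the plate on the robot's side of the bar and is pushed along the plate's +x.
- bar_hinge (a point): Hinge axis of the stop bar, between two cheeks (fixture y = 50 to 74 mm, 54 mm high over the worktop): at x = 85, y = 62, z = 36 mm of the fixture. The axis is parallel to the fixture's x, so a push along x does not turn the bar.
- stop_bar (a joint): Angle of the stop bar, rad: 0 = level, in the catch (hard stop); grows as its free end rises; starts at 0.6 to 1.1. Stiff hinge (0.2 N m friction): it stays at any angle and must be pushed all the way down. Bar 14 mm thick (x), 24 mm high, reaching 137 mm from the axis to its free end, which points to the fixture's -y when down; its top is then 48 mm over the worktop.
- bar_top (a point): Point on the bar's upper face (12 mm above its centre line), 85 mm from the hinge axis along the bar, a good place to push; moves with the bar. Its z axis is the normal of the upper face.
- stop_pad (a joint): How far the sprung pad is pushed in towards the bar, m: 0 = free, 0.012 = fully in. Spring of 1600 N/m (6 mm is about 10 N).
- pad_face: Black rubber pad, 46 wide x 22 high x 8 mm thick, on two rods on the robot's side of the bar, moving with it. Its front face is 7 mm towards -x of its origin; with the bar down and the pad free that face is at x = 57, y = 0 mm of the fixture, 25 to 47 mm over the worktop.
- bracket: Loose aluminium bracket, 0.25 to 0.5 kg, a channel seen from the side: foot 70 (x) x 60 (y) x 8 mm with two slots, a low flange 8 mm thick and 34 mm high across its +x end, a tall web 12 mm thick and 52 mm high across its -x end. Origin at the centre of its underside, z up. The outer face of the low flange is at x = +35 mm.
- bracket_web (a point): Centre of the bracket's tall web (12 mm thick in x, 60 mm wide, 52 mm high), the place to grasp from above with the fingers closing along the bracket's x: 29 mm towards -x of the bracket's origin, 26 mm above its underside. 50 mm is free between web and low flange, above the 8 mm foot.
- timer: Bystander: black round dial timer, 49 x 66 x 76 mm; origin at the centre of its underside.
- petri: Bystander: flat round dish with lid, 61 mm across, 16 mm high; origin at the centre of its underside.
- bottle: Bystander: round bottle with a black cap, 66 mm across, 127 mm high; origin at the centre of its underside.
Things that resemble listed ones, but are neither listed nor needed, are in the scene too. What is meant by the bracket is not pink, and is the larger of those in its own colour.

How it is judged:
By the outcome, as a careful person would: the job done as asked, in the order asked, and still so for the second after the job is handed in, while the arm keeps its last pose, push and grip.
It also fails if it takes over 56 s, if anything falls off the work surface, if the arm or the gripper's body presses on something with over 40 N, if the wrist force passes 120 N, or if a joint passes its speed limit or range.

ROBOT

A 6-joint arm with a two-finger parallel gripper is mounted at the origin on a cart in front of the work surface, level with it; the furniture and walls round the work are solid. World frame = base frame: x ahead of the robot, y to its left, z up, the work surface at z = 0. Lengths are in mm, angles in rad, forces in N, time in s.
With the tool pointing down it reaches from about 225 to 875 mm from the base axis. Payload 3.4 kg.
Tool frame: the origin (TCP) lies on the centre line of the jaws, within the pads' length; the fingertips stand 17 mm ahead of it and the grasp point (between the pads) lies 2 mm behind it; z points along the fingers, y is the line along which they close (so a half turn about z gives the same grasp; the last joint's range is limited). The gripper opens to 85 mm and grips with 20 to 120 N. Pads are 22 mm wide; open, the fingers measure 114 mm over their backs; the gripper's body (76 mm by 85 mm) begins 54 mm behind the grasp point. The pads swing forward as they close: fully open they stand 13 mm farther back than shut.
Start: joints at [1.138, 0.276, 1.505, -0, 1.361, -0.121], TCP at [176.41, 547.303, 248.328] pointing down, gripper open.
Joint ranges: [-2.89, 2.89], [-0.75, 2.08], [0.22, 2.7], [-1.18, 4.32], [0.11, 2.71], [-2.7, 2.7]. Speed limits (rad/s): [2.57, 2.57, 3.14, 3.14, 3.14, 3.14].

INTERFACE

Orientations are given as a rotation vector (axis times angle).
In Python, from cell import manip, viewer, close_job gives the robot as it stands. The module is installed in compiled form; this text tells all that it offers.
- The arm moves only by the tool move_arm, never from a script. Its argument "deltas" is a list that holds one entry, the list of rows, each a list of 5 numbers: the shift along the tool's x, y, z in mm, then the turn about the tool's z in degrees, then the finger opening in mm, from 0 to 85.4. In form: [[[tx, ty, tz, spin, jaw], ...]]. A call has 1 to 5 rows; each row shifts and turns the commanded pose from where the row before left it, along the tool's axes as they then stand; what a row does not reach is not made up. A row lasts 1/12 s, in which the tool goes at most 41.7 mm and 7.16 degrees, less where a joint would pass 70% of its speed; a pose out of reach is approached as far as the arm can. A call with a gripper value outside its range is refused whole. The fingers move at their own pace and stop on an object; "grip_force" is the grip in N (left out, the last holds). Time passes only in rows, so rows that do not move let the fingers close. It gives the time, the measured TCP pose, the force, the opening and the grip force at its end, in the units of the state.
- manip.read_state(): the state, without advancing time (a new reading comes with each control period).
- viewer.grab_frame(name): name is "scene" or "top" or "wrist"; returns a dict with "img" (400x640x3 uint8, blue, green, red), "range_z" (400x640 float32, mm along the optical axis (not along the pixel's ray), 0 where there is no reading), "mtx" (3x3 intrinsics, pixels), "rvec" (rotation vector, rad) and "tvec" (3), from world to camera coordinates, as OpenCV has them. Camera axes: x right, y down, z forward; pixel columns grow to the right and rows downward; lengths in mm; the calibration is good to about 2 mm. A picture is of the moment at which its call begins.
- close_job(): hands the job in; it is judged then, once.
The state is a dict: "clock": time; "joint_positions": joint angles; "qd": joint speeds; "joint_efforts": joint torques, N m; "tcp_pos": TCP position; "tcp_rot": TCP orientation; "force": force on the tool from outside, world axes, zero at the start; "torque": the same for the moment, N m; "opening": opening from 0.0 (shut) to 1.0 (fully open); "gripper_force": force on a finger pad.
Only numpy, scipy, OpenCV 4.12 (cv2) and the standard library are available. Lean on these libraries where they do the work, as an engineer would, in place of code of your own. Each camera call takes 0.05 s, during which the arm holds its last target. There are 200 camera calls.

## Working session

There is one attempt and no reset: what is moved stays moved. The work goes in short steps, Python scripts to look and compute and a tool call to move; the robot and the scene stay as the last step left them, time stands still between calls to the robot, and variables do not carry over. Pictures are saved under pics/ and viewed, at most 10 in all, crops included, and the job is handed in when it is done.

Besides the shell and the picture viewer there is one more tool, called after "Call:" by a JSON object that holds its "name" and its "arguments". move_arm: Moves the arm, as the interface text tells. Its arguments: {"type":"object","properties":{"deltas":{"type":"array"},"grip_force":{"type":"number"}},"required":["deltas"]}

```bash
mkdir -p pics
cat > h.py <<'E'
import numpy as np,cv2
from cell import manip,viewer,close_job
def grab(n):
    f=viewer.grab_frame(n); f['R']=cv2.Rodrigues(np.array(f['rvec'],float))[0]; f['t']=np.array(f['tvec'],float).ravel(); return f
def cloud(f):
    z=f['range_z'].astype(float);K=f['mtx'];v,u=np.mgrid[:400,:640]
    P=np.stack([(u-K[0][2])/K[0][0]*z,(v-K[1][2])/K[1][1]*z,z],-1)
    W=(P-f['t'])@f['R']; W[z==0]=np.nan; return W
E
python3 - <<'E'
from h import *
import pickle
for n in ['top','scene']:
    f=grab(n);cv2.imwrite(f'pics/{n}0.png',f['img']);pickle.dump(f,open(n+'.pkl','wb'))
    W=cloud(f);print(n,-f['R'].T@f['t'],np.isfinite(W[...,0]).mean())
s=manip.read_state();print(s)
E
```

```text
top [ 382.30543502 -203.48996054 1385.46349739] 0.9957421875
scene [ 131.33593559 -916.52362135  885.85177376] 0.99602734375
{'clock': 0.1, 'joint_positions': array([ 1.13803705e+00,  2.76544875e-01,  1.50602914e+00, -4.00856109e-05,
        1.36069448e+00, -1.20981654e-01]), 'qd': array([ 0.00050705, -0.00132462, -0.00374618, -0.0012854 , -0.00084568,
        0.00048333]), 'joint_efforts': array([ 2.39294910e-03, -4.17696404e+01, -2.46405673e+01,  2.90122853e-05,
        5.64188478e-03,  2.51380254e-05]), 'tcp_pos': array([176.19909954, 546.8632617 , 247.50969582]), 'tcp_rot': array([-4.87679553e-01, -3.10308321e+00,  2.54863488e-03]), 'force': array([-1.11318765, -0.38625291,  0.67694257]), 'torque': array([ 0.03669006,  0.03137716, -0.01346644]), 'gripper_force': 0.0, 'opening': 1.0003428781482306}
```

View pics/top0.png

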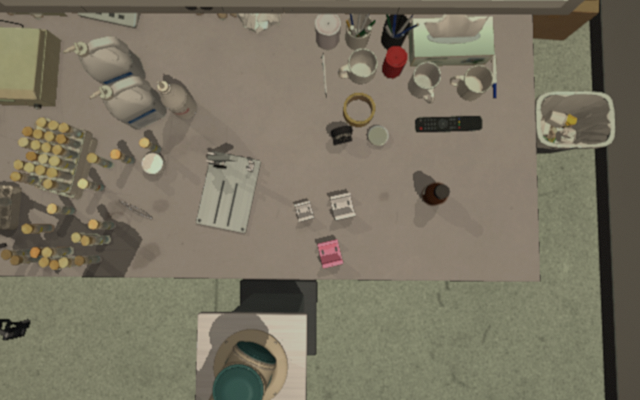

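View pics/scene0.png

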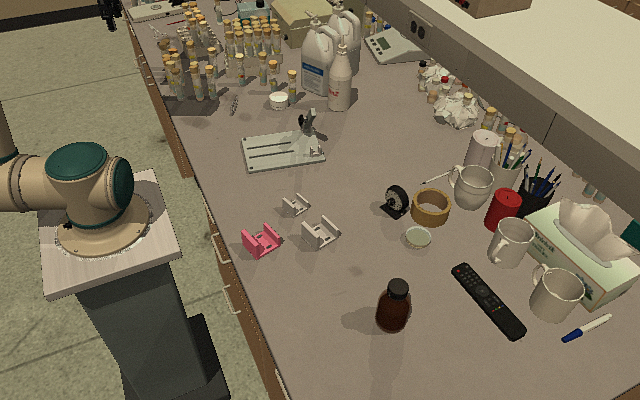

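The top view shows the fixture at about (230,190), with the bar side near (232,158). The aluminium bracket is the larger one at (342,206), with a small decoy at (303,210) and a pink one at (330,252). The timer is at (342,134), the dish at (377,135) and the bottle at (434,193). Next I'll measure these from the range images.

Run:
```python
from h import *
import pickle
for n,rois in [('top',dict(fix=(190,140,275,240),br=(325,185,362,226))),('scene',dict(fix=(235,100,335,178),br=(298,208,345,255)))]:
    f=pickle.load(open(n+'.pkl','rb'));W=cloud(f)
    for k,(a,b,c,d) in rois.items():
        p=W[b:d,a:c].reshape(-1,3);z=p[:,2]
        print(n,k,'table',np.median(z[z<5]) )
        for lo,hi in ([(8,17),(25,60),(60,200)] if k=='fix' else [(4,14),(14,30),(30,38),(40,60)]):
            q=p[(z>lo)&(z<hi)]
            if len(q)<5: continue
            r=cv2.minAreaRect(q[:,:2].astype(np.float32))
            print(n,k,lo,hi,len(q),q.mean(0).round(1),np.round(r[0],1),np.round(r[1],1),round(r[2],1), q[:,2].max().round(1))
            if k=='fix' and lo>=25 and n=='top':
                # list of points
                for x in q[np.argsort(q[:,1])][::max(1,len(q)//25)]: print(x.round(0))
    I=f['img']
    a,b,c,d=rois['fix'];A=cv2.resize(I[b:d,a:c],(395,395));a,b,c,d=rois['br'];B=cv2.resize(I[b:d,a:c],(395,395));cv2.imwrite(f'pics/{n}1.png',np.hstack([A,B]))
```

```text
top fix table -0.2652660840918748
top fix 8 17 2968 [493.5  74.5  12.1] [520.1  60. ] [215.5 261.3] 77.6 17.0
top fix 25 60 113 [590.9  90.6  45.5] [586.6  67.7] [133.4  36.2] 76.8 58.5
[587.  -1.  45.]
[566.   4.  28.]
[562.   5.  39.]
[576.   8.  25.]
[591.   8.  40.]
[564.  11.  42.]
[589.  13.  33.]
[563.  16.  27.]
[609. 107.  32.]
[611. 110.  58.]
[588. 111.  37.]
[585. 112.  33.]
[588. 114.  52.]
[583. 114.  48.]
[591. 116.  54.]
[585. 118.  58.]
[594. 119.  55.]
[611. 119.  55.]
[596. 121.  57.]
[594. 122.  53.]
[609. 123.  51.]
[593. 125.  42.]
[585. 126.  37.]
[608. 126.  37.]
[604. 127.  46.]
[585. 128.  52.]
[601. 130.  45.]
[586. 132.  49.]
[591. 134.  51.]
top fix 60 200 224 [582.   71.9 108.2] [579.4  74.2] [88.6 36.9] 77.1 151.5
[583.  28. 141.]
[584.  32. 134.]
[586.  36. 143.]
[583.  39. 141.]
[579.  42. 151.]
[584.  45. 150.]
[585.  48. 146.]
[589.  53. 139.]
[591.  57. 129.]
[580.  61. 125.]
[581.  66. 100.]
[581.  68. 116.]
[583.  70. 121.]
[582.  72.  97.]
[581.  74. 100.]
[577.  76.  92.]
[585.  78. 109.]
[584.  80. 100.]
[595.  82. 103.]
[590.  86.  98.]
[570.
[... 398 characters left out ...]
p br 40 60 90 [ 433.5 -268.    51.6] [ 433.6 -267.6] [12.  59.2] 12.8 59.4
scene fix table -0.5142326623214545
scene fix 8 17 2460 [503.3  78.1  11.5] [564.8 144.7] [320.1 308.3] 77.3 16.9
scene fix 25 60 174 [602.2 146.4  34.8] [646.  151.3] [176.7 299.5] 2.0 59.7
scene fix 60 200 185 [579.7  62.7 106.5] [579.1  67.9] [75.6 34.6] 82.6 148.5
scene br table -0.23944033490881406
scene br 4 14 378 [ 470.5 -257.8    8. ] [ 478.5 -237.3] [140.1  99.9] 71.8 13.9
scene br 14 30 164 [ 462.6 -266.4   21.9] [ 463.8 -262.4] [71.5 62.2] 15.9 29.9
scene br 30 38 116 [ 471.1 -262.4   33.7] [ 464.5 -261.6] [71.8 59.5] 12.6 37.9
scene br 40 60 149 [ 435.4 -270.8   49.5] [ 435.9 -267.2] [13.6 62.6] 12.1 56.0
```

Run:
```python
from h import *
import pickle
from scipy.optimize import minimize
for n,(a,b,c,d) in [('top',(190,130,275,245)),('scene',(225,95,345,185))]:
    f=pickle.load(open(n+'.pkl','rb'));W=cloud(f)
    p=W[b:d,a:c].reshape(-1,3)
    # signed weights: plate or higher +, table -; weight by pixel
    w=np.where(p[:,2]>6,1,-1.)
    def cost(q,s=2.5):
        co,si=np.cos(q[2]),np.sin(q[2]);dx,dy=p[:,0]-q[0],p[:,1]-q[1]
        u=co*dx+si*dy;v=-si*dx+co*dy
        sg=lambda t:1/(1+np.exp(-np.clip(t/s,-40,40)))
        ins=sg(110-abs(u))*sg(75-abs(v));return -(w*ins).sum()
    best=min((minimize(cost,[500,70,t],method='Nelder-Mead',options=dict(initial_simplex=[[500,70,t],[520,70,t],[500,90,t],[500,70,t+.1]])) for t in (-.3,-.2,-.1)),key=lambda r:r.fun)
    x,y,t=best.x;print(n,best.x.round(3),best.fun)
    co,si=np.cos(t),np.sin(t)
    u=co*(p[:,0]-x)+si*(p[:,1]-y);v=-si*(p[:,0]-x)+co*(p[:,1]-y)
    # raised parts in the fixture frame
    m=(p[:,2]>62)&(abs(u-85)<40)&(abs(v)<90)
    print('raised u med',np.median(u[m]),' z vs v',[(int(v0),np.nanmax(p[m&(abs(v-v0)<4),2],initial=0).round(0)) for v0 in range(-40,70,8)])
    br=m&(abs(u-85)<9); cc=np.polyfit(v[br],p[br,2],1);print('fit',cc,np.arctan(-cc[0]))
```

```text
top [ 5.e+02  7.e+01 -3.e-01] nan
raised u med 80.28940437951218  z vs v [(-40, np.float64(0.0)), (-32, np.float64(0.0)), (-24, np.float64(0.0)), (-16, np.float64(144.0)), (-8, np.float64(149.0)), (0, np.float64(151.0)), (8, np.float64(146.0)), (16, np.float64(135.0)), (24, np.float64(125.0)), (32, np.float64(118.0)), (40, np.float64(105.0)), (48, np.float64(94.0)), (56, np.float64(84.0)), (64, np.float64(74.0))]
fit [ -0.97457545 137.79347242] 0.7725229193401324
scene [ 5.e+02  7.e+01 -3.e-01] nan
raised u med 81.70210837151677  z vs v [(-40, np.float64(0.0)), (-32, np.float64(0.0)), (-24, np.float64(0.0)), (-16, np.float64(138.0)), (-8, np.float64(145.0)), (0, np.float64(149.0)), (8, np.float64(137.0)), (16, np.float64(121.0)), (24, np.float64(122.0)), (32, np.float64(107.0)), (40, np.float64(93.0)), (48, np.float64(81.0)), (56, np.float64(74.0)), (64, np.float64(0.0))]
fit [ -1.2889556 126.949509 ] 0.9109729661135751
```

View pics/top1.png

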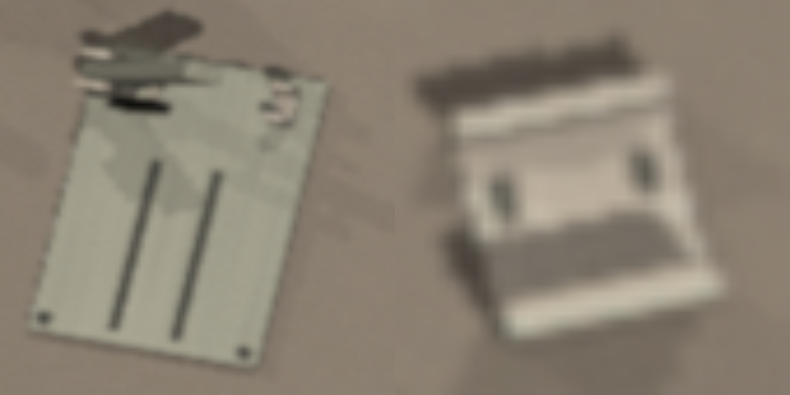

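The left crop shows the fixture with the bar raised at the upper left, the pad at (140,103) and the catch at (283,100). The right crop shows the bracket with its low flange at the top (away from the robot) and its tall web at the bottom.

Run:
```python
from h import *
import pickle
from scipy.optimize import minimize
for n,(a,b,c,d) in [('top',(190,130,275,245)),('scene',(225,95,345,185))]:
    f=pickle.load(open(n+'.pkl','rb'));W=cloud(f)
    p=W[b:d,a:c].reshape(-1,3);p=p[np.isfinite(p).all(1)]
    w=np.where(p[:,2]>6,1,-1.)
    def cost(q,s=2.5):
        co,si=np.cos(q[2]),np.sin(q[2]);dx,dy=p[:,0]-q[0],p[:,1]-q[1]
        u=co*dx+si*dy;v=-si*dx+co*dy
        sg=lambda t:1/(1+np.exp(-np.clip(t/s,-40,40)))
        return -(w*sg(110-abs(u))*sg(75-abs(v))).sum()
    best=min((minimize(cost,[500,70,t],method='Nelder-Mead',options=dict(initial_simplex=[[500,70,t],[520,70,t],[500,90,t],[500,70,t+.1]])) for t in (-.3,-.2,-.1)),key=lambda r:r.fun)
    x,y,t=best.x;print(n,best.x.round(3),best.fun)
    co,si=np.cos(t),np.sin(t)
    u=co*(p[:,0]-x)+si*(p[:,1]-y);v=-si*(p[:,0]-x)+co*(p[:,1]-y)
    m=(p[:,2]>65)&(abs(u-85)<30)&(abs(v)<90)
    print('u med',np.median(u[m]))
    br=m&(abs(u-85)<9)
    # angle: top edge
    vb=np.arange(-20,50,6);zt=[p[br&(abs(v-q)<4),2].max() if (br&(abs(v-q)<4)).any() else np.nan for q in vb]
    print(list(zip(vb,np.round(zt))))
    th=minimize(lambda th:np.abs((p[br,2]-36)*np.cos(th[0])-(62-v[br])*np.sin(th[0])-(12 if n=='top' else 6)).sum(),[.9],method='Nelder-Mead').x
    print('theta',th)
# bracket fit
for n,(a,b,c,d) in [('top',(325,185,362,226)),('scene',(298,208,345,255))]:
    f=pickle.load(open(n+'.pkl','rb'));p=cloud(f)[b:d,a:c].reshape(-1,3)
    wq=p[p[:,2]>40];fq=p[(p[:,2]>31)&(p[:,2]<36)]; r=cv2.minAreaRect(wq[:,:2].astype(np.float32)); print(n,r,np.percentile(wq[:,2],[50,90]))
```

```text
top [ 5.03419e+02  7.64130e+01 -1.90000e-01] -3365.365350411239
u med 80.17298075037317
[(np.int64(-20), np.float64(151.0)), (np.int64(-14), np.float64(150.0)), (np.int64(-8), np.float64(144.0)), (np.int64(-2), np.float64(138.0)), (np.int64(4), np.float64(130.0)), (np.int64(10), np.float64(123.0)), (np.int64(16), np.float64(118.0)), (np.int64(22), np.float64(107.0)), (np.int64(28), np.float64(98.0)), (np.int64(34), np.float64(94.0)), (np.int64(40), np.float64(84.0)), (np.int64(46), np.float64(77.0))]
theta [0.8531488]
scene [ 5.06587e+02  7.87500e+01 -1.93000e-01] -2559.6189164979514
u med 77.80595823697362
[(np.int64(-20), np.float64(149.0)), (np.int64(-14), np.float64(147.0)), (np.int64(-8), np.float64(137.0)), (np.int64(-2), np.float64(122.0)), (np.int64(4), np.float64(122.0)), (np.int64(10), np.float64(103.0)), (np.int64(16), np.float64(106.0)), (np.int64(22), np.float64(78.0)), (np.int64(28), np.float64(78.0)), (np.int64(34), np.float64(nan)), (np.int64(40), np.float64(nan)), (np.int64(46), np.float64(nan))]
theta [0.78729126]
top ((433.6196594238281, -267.6274108886719), (12.037796020507812, 59.21729278564453), 12.763705253601074) [51.48766901 55.16334578]
scene ((435.9345397949219, -267.2306213378906), (13.59976863861084, 62.59313201904297), 12.090585708618164) [50.2404007  53.05677044]
```

Call:
{"name": "move_arm", "arguments": {"deltas": [[[0, 0, 0, 7, 0], [0, 0, 0, 7, 0], [0, 0, 0, 7, 0], [0, 0, 0, 7, 0], [0, 0, 0, 7, 0]]]}}

```text
clock: 0.52
tcp_pos: [176.3, 547.0, 247.8]
tcp_rot: [1.407, 2.809, -0.002]
force: [-0.3, 0.1, -0.2]
opening: 0.298
gripper_force: 0.0
```

Call:
{"name": "move_arm", "arguments": {"deltas": [[[0, 0, 0, 7, 0], [0, 0, 0, 7, 0], [0, 0, 0, 7, 0], [0, 0, 0, 7, 0], [0, 0, 0, 7, 0]]]}}

```text
clock: 0.93
tcp_pos: [176.3, 547.0, 247.8]
tcp_rot: [2.186, 2.256, -0.002]
force: [0.1, 0.1, -0.1]
opening: 0.003
gripper_force: 0.0
```

Call:
{"name": "move_arm", "arguments": {"deltas": [[[0, 0, 0, 7, 0], [0, 0, 0, 6, 0], [0, 0, 0, 0, 0]]]}}

```text
clock: 1.18
tcp_pos: [176.3, 547.0, 247.8]
tcp_rot: [2.423, 1.999, -0.001]
force: [-0.3, -0.8, -0.8]
opening: 0.001
gripper_force: 0.0
```

Call:
{"name": "move_arm", "arguments": {"deltas": [[[-26, 31, 0, 0, 0], [-26, 31, 0, 0, 0], [-26, 31, 0, 0, 0], [-26, 31, 0, 0, 0], [-26, 31, 0, 0, 0]]]}}

```text
clock: 1.6
tcp_pos: [304.7, 388.8, 248.1]
tcp_rot: [2.418, 2.006, -0.0]
force: [0.9, 0.9, -0.0]
opening: 0.001
gripper_force: 0.0
```

Call:
{"name": "move_arm", "arguments": {"deltas": [[[-26, 31, 0, 0, 0], [-26, 31, 0, 0, 0], [-26, 31, 0, 0, 0], [-26, 31, 0, 0, 0], [-26, 31, 0, 0, 0]]]}}

```text
clock: 2.02
tcp_pos: [432.5, 231.7, 248.3]
tcp_rot: [-2.419, -2.005, -0.0]
force: [0.5, 0.5, -0.0]
opening: -0.0
gripper_force: 0.0
```

Call:
{"name": "move_arm", "arguments": {"deltas": [[[-26, 31, 0, 0, 0], [-26, 31, 0, 0, 0], [-26, 31, 0, 0, 0], [-26, 31, 0, 0, 0], [-13, 15, 0, 0, 0]]]}}

```text
clock: 2.43
tcp_pos: [549.2, 88.5, 247.9]
tcp_rot: [2.42, 2.0, -0.0]
force: [1.1, 0.0, 0.1]
opening: 0.002
gripper_force: 0.0
```

Run:
```python
from h import *
f=grab('wrist');cv2.imwrite('pics/w0.png',f['img'])
s=manip.read_state();print(s['clock'],s['tcp_pos'],s['tcp_rot'],s['joint_positions'],s['force'])
R=cv2.Rodrigues(s['tcp_rot'])[0];print(np.degrees(np.arctan2(R[1,1],R[0,1])))
```

```text
2.4833 [550.68897973  86.8198763  247.63880062] [ 2.41951683e+00  1.99643343e+00 -4.00862667e-04] [ 0.03401994  0.24878951  1.54486608 -0.00401879  1.34524718  0.22594638] [ 1.59540928 -1.35770183  1.13510039]
-10.945058417283338
```

View pics/w0.png

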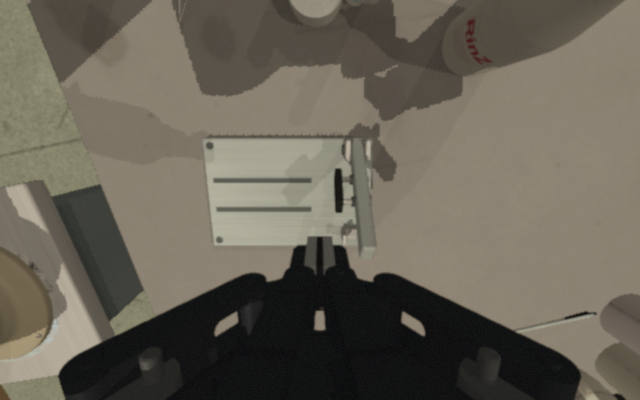

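The wrist view shows the plate from (205,137) to (375,247), with its slots along the image rows. The bar is at x≈362, the pad at (339,190) and the closed fingers at (318,245). I'll refine the fixture pose from this view.

```bash
cat >> h.py <<'E'
from scipy.optimize import minimize
def fitplate(f,roi,s=2.0,q0=(505,77.5,-.19)):
    a,b,c,d=roi;p=cloud(f)[b:d,a:c].reshape(-1,3);p=p[np.isfinite(p).all(1)];p=p[(p[:,2]>-10)&(p[:,2]<17)]
    w=np.where(p[:,2]>6,1,-1.)
    def cost(q):
        co,si=np.cos(q[2]),np.sin(q[2]);dx,dy=p[:,0]-q[0],p[:,1]-q[1]
        u=co*dx+si*dy;v=-si*dx+co*dy
        sg=lambda t:1/(1+np.exp(-np.clip(t/s,-40,40)))
        return -(w*sg(110-abs(u))*sg(75-abs(v))).sum()
    q0=np.array(q0);S=[q0,q0+[8,0,0],q0+[0,8,0],q0+[0,0,.05]]
    return minimize(cost,q0,method='Nelder-Mead',options=dict(initial_simplex=S,xatol=1e-3,fatol=1e-3)).x
def tofix(p,q):
    co,si=np.cos(q[2]),np.sin(q[2]);d=p[...,:2]-np.array(q[:2]);return np.stack([co*d[...,0]+si*d[...,1],-si*d[...,0]+co*d[...,1],p[...,2]],-1)
E
python3 - <<'E'
from h import *
import pickle
f=grab('wrist');pickle.dump(f,open('w.pkl','wb'))
q=fitplate(f,(185,115,410,236));print(q.round(3))
for n,r in [('top',(190,130,275,245)),('scene',(225,95,345,185))]:print(n,fitplate(pickle.load(open(n+'.pkl','rb')),r).round(3))
W=tofix(cloud(f),(505,77.5,-.191))
for r in range(150,256,15):
  m=[c for c in range(345,380)  if W[r,c,2]>60]
  if m: print(r,m[0],m[-1],W[r,m[len(m)//2]].round(0), W[r,m,0].min().round(0),W[r,m,0].max().round(0))
E
```

```text
[ 5.04446e+02  7.66080e+01 -1.98000e-01]
top [ 5.03483e+02  7.62850e+01 -1.93000e-01]
scene [ 5.06557e+02  7.85880e+01 -1.93000e-01]
165 351 364 [85. 45. 73.] 78.0 92.0
180 345 366 [81. 32. 91.] 72.0 93.0
195 350 368 [ 83.  20. 105.] 75.0 92.0
210 353 369 [ 83.   8. 120.] 78.0 91.0
225 355 371 [ 84.  -3. 131.] 78.0 91.0
240 356 373 [ 84. -12. 144.] 78.0 91.0
255 345 371 [ 84. -29. 139.] 55.0 91.0
```

Call:
{"name": "move_arm", "arguments": {"deltas": [[[-19.5, 20.5, 0, 0, 0], [-19.5, 20.5, 0, 0, 0], [0, 0, 30, 0, 0], [0, 0, 30, 0, 0], [0, 0, 20, 0, 0]]]}}

```text
clock: 2.95
tcp_pos: [577.4, 47.0, 165.9]
tcp_rot: [-2.417, -2.002, 0.003]
force: [-0.6, -0.3, 5.7]
opening: 0.002
gripper_force: 4.2
```

Call:
{"name": "move_arm", "arguments": {"deltas": [[[0, 0, 10, 0, 0], [0, 0, 10, 0, 0], [0, 0, 10, 0, 0], [0, 0, 10, 0, 0], [0, 0, 10, 0, 0]]]}}

```text
clock: 3.37
tcp_pos: [579.0, 47.2, 117.7]
tcp_rot: [-2.42, -2.003, -0.001]
force: [0.7, 0.7, 0.9]
opening: -0.002
gripper_force: 0.6
```

Call:
{"name": "move_arm", "arguments": {"deltas": [[[0, 0, 10, 0, 0], [0, 0, 10, 0, 0], [0, 0, 10, 0, 0], [0, 0, 6, 0, 0], [0, 0, 4, 0, 0]]]}}

```text
clock: 3.78
tcp_pos: [578.7, 46.3, 77.0]
tcp_rot: [-2.421, -2.0, 0.002]
force: [0.2, 0.5, 1.4]
opening: -0.003
gripper_force: 0.5
```

Call:
{"name": "move_arm", "arguments": {"deltas": [[[0, 0, 4, 0, 0], [0, 0, 3, 0, 0], [0, 0, 2, 0, 0], [0, 0, 2, 0, 0], [0, 0, 0, 0, 0]]]}}

```text
clock: 4.2
tcp_pos: [579.3, 46.5, 67.1]
tcp_rot: [-2.422, -2.001, -0.0]
force: [0.3, 0.6, 0.4]
opening: -0.002
gripper_force: 0.0
```

Run:
```python
from h import *
q=(504.5,77,-.194)
f=grab('top');W=tofix(cloud(f),q)
m=(abs(W[...,0]-85)<12)&(W[...,1]>-85)&(W[...,1]<80)&(W[...,2]>20)&(W[...,2]<75)
for v in range(-80,75,10):
    k=m&(abs(W[...,1]-v)<5); print(v,k.sum(),np.percentile(W[k][:,2],[50,90]).round(0) if k.any() else '')
f=grab('scene');W=tofix(cloud(f),q);m=(abs(W[...,0]-85)<12)&(W[...,2]>20)
for v in range(-80,75,10):
    k=m&(abs(W[...,1]-v)<5)&(W[...,2]<80); print(v,k.sum(),np.percentile(W[k][:,2],[50,90]).round(0) if k.any() else '')
```

```text
-80 6 [40. 49.]
-70 20 [49. 52.]
-60 25 [48. 53.]
-50 27 [48. 52.]
-40 20 [49. 53.]
-30 19 [48. 55.]
-20 0 
-10 0 
0 0 
10 0 
20 0 
30 0 
40 0 
50 0 
60 0 
70 0 
-80 7 [43. 52.]
-70 38 [41. 51.]
-60 30 [43. 50.]
-50 23 [48. 51.]
-40 13 [49. 51.]
-30 24 [51. 70.]
-20 54 [62. 76.]
-10 2 [44. 48.]
0 0 
10 0 
20 1 [33. 33.]
30 0 
40 0 
50 7 [28. 32.]
60 2 [42. 52.]
70 4 [52. 54.]
```

Call:
{"name": "move_arm", "arguments": {"deltas": [[[0, 0, 2, 0, 0], [0, 0, 2, 0, 0], [0, 0, 0, 0, 0]]]}}

```text
clock: 4.55
tcp_pos: [579.7, 46.4, 64.9]
tcp_rot: [2.421, 2.001, 0.002]
force: [-2.2, -0.4, 10.1]
opening: 0.003
gripper_force: 4.7
```

Call:
{"name": "move_arm", "arguments": {"deltas": [[[0, 0, 2, 0, 0], [0, 0, 0, 0, 0]]]}}

```text
clock: 4.72
tcp_pos: [579.8, 46.3, 64.7]
tcp_rot: [2.42, 2.0, 0.003]
force: [-4.8, -0.4, 20.0]
opening: -0.001
gripper_force: 10.1
```

Call:
{"name": "move_arm", "arguments": {"deltas": [[[0, 0, -20, 0, 0], [0, 0, -40, 0, 0], [0, 0, -40, 0, 0], [0, 0, -40, 0, 0], [0, 0, -20, 0, 0]]]}}

```text
clock: 5.13
tcp_pos: [581.2, 46.5, 226.6]
tcp_rot: [2.418, 1.998, 0.01]
force: [0.9, -0.1, 0.5]
opening: -0.001
gripper_force: 0.0
```

Call:
{"name": "move_arm", "arguments": {"deltas": [[[-40, -8, 0, 0, 44], [-40, -8, 0, 0, 44], [-40, -8, 0, 0, 44], [-40, -8, 0, 0, 44], [-40, -8, 0, 0, 44]]]}}

```text
clock: 5.55
tcp_pos: [501.3, -143.7, 221.4]
tcp_rot: [2.421, 2.002, 0.001]
force: [-0.3, -0.3, -0.9]
opening: 0.514
gripper_force: 0.0
```

Call:
{"name": "move_arm", "arguments": {"deltas": [[[-40, -8, 0, 0, 44], [-40, -8, 0, 0, 44], [-40, -8, 0, 0, 44], [-40, -8, 0, 0, 44], [-40, -8, 0, 0, 44]]]}}

```text
clock: 5.97
tcp_pos: [424.1, -332.9, 221.4]
tcp_rot: [2.422, 2.001, 0.001]
force: [0.5, -0.4, 1.3]
opening: 0.513
gripper_force: 0.0
```

Call:
{"name": "move_arm", "arguments": {"deltas": [[[0, 0, 0, -6, 44], [0, 0, 0, -6, 44], [0, 0, 0, -6, 44], [0, 0, 0, -5.3, 44], [0, 0, 0, 0, 44]]]}}

```text
clock: 6.38
tcp_pos: [425.1, -331.4, 221.1]
tcp_rot: [-1.966, -2.45, -0.0]
force: [0.7, 0.0, -0.2]
opening: 0.513
gripper_force: 0.0
```

Run:
```python
from h import *
import pickle
f=grab('wrist');cv2.imwrite('pics/w1.png',f['img']);pickle.dump(f,open('w1.pkl','wb'))
s=manip.read_state();R=cv2.Rodrigues(s['tcp_rot'])[0];print(s['clock'],s['tcp_pos'],np.degrees(np.arctan2(R[1,1],R[0,1])))
W=cloud(f)
t=np.radians(12.4)
m=(np.hypot(W[...,0]-463,W[...,1]+261)<55)
for lo,hi in [(44,60),(28,40)]:
    k=m&(W[...,2]>lo)&(W[...,2]<hi);r=cv2.minAreaRect(W[k][:,:2].astype(np.float32));v,u=np.where(k);print(lo,k.sum(),r,np.percentile(W[k][:,2],[50,90]),W[k].mean(0),u.mean(),v.mean())
```

```text
6.4333 [ 425.17852136 -331.30103065  221.14736294] 12.313701929462272
44 693 ((435.50384521484375, -267.6798095703125), (11.822291374206543, 58.75776290893555), 13.42618465423584) [51.00733037 52.07480732] [ 434.97773562 -266.85949778   50.89950765] 342.44444444444446 133.6204906204906
28 504 ((463.725830078125, -261.1366271972656), (70.24351501464844, 59.96288299560547), 13.297626495361328) [33.0689667 34.2095008] [ 486.20875097 -254.83655745   32.9489193 ] 389.02777777777777 132.6984126984127
```

View pics/w1.png

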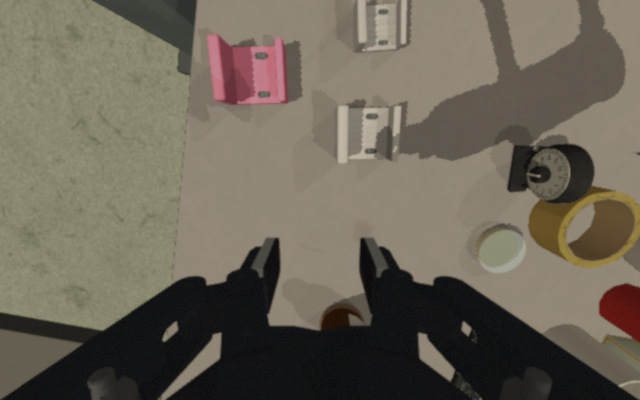

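The wrist view shows the bracket at (370,132), with its web at (342,133) and its flange at (397,132). The pads are open and almost square to it. I'll move over the web and descend.

Call:
{"name": "move_arm", "arguments": {"deltas": [[[30, 11.7, 0, -0.9, 44], [30.2, 11.7, 0, 0, 44], [0, 0, 40, 0, 44], [0, 0, 40, 0, 44], [0, 0, 30, 0, 44]]]}}

```text
clock: 6.85
tcp_pos: [434.3, -266.0, 109.7]
tcp_rot: [-1.95, -2.463, -0.0]
force: [0.0, 0.2, -0.3]
opening: 0.518
gripper_force: 0.0
```

Call:
{"name": "move_arm", "arguments": {"deltas": [[[0, 0, 10, 0, 44], [0, 0, 0, 0, 44], [0, 0, 0, 0, 44]]]}}

```text
clock: 7.1
tcp_pos: [435.3, -267.9, 101.8]
tcp_rot: [1.949, 2.463, 0.0]
force: [0.4, 0.2, 0.6]
opening: 0.517
gripper_force: 0.0
```

Run:
```python
from h import *
s=manip.read_state();R=cv2.Rodrigues(s['tcp_rot'])[0];print(s['clock'],s['tcp_pos'],np.degrees(np.arctan2(R[1,1],R[0,1])))
f=grab('wrist');cv2.imwrite('pics/w2.png',f['img']);W=cloud(f);m=(np.hypot(W[...,0]-463,W[...,1]+261)<55)
t=np.radians(13.2)
for lo,hi in [(44,60),(28,40)]:
    k=m&(W[...,2]>lo)&(W[...,2]<hi)
    if k.sum()<20: print('few');continue
    d=(W[k]-s['tcp_pos'])@R; print(lo,k.sum(),'in tool y pct',np.percentile(d[:,1],[3,50,97]).round(1),'x',np.percentile(d[:,0],[2,98]).round(1),'z',np.median(d[:,2]).round(1))
```

```text
7.1 [ 435.26060848 -267.88790622  101.83295203] 13.278406066751607
44 1449 in tool y pct [-5.3  0.1  5.7] x [-27.2  29.9] z 50.7
28 979 in tool y pct [ 0.8 59.  63.5] x [-27.4  30.3] z 68.7
```

View pics/w2.png

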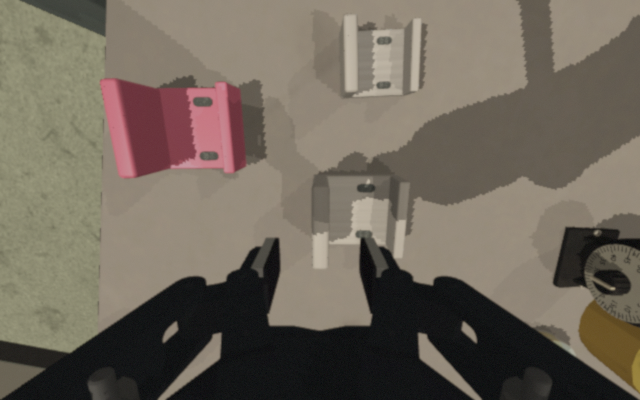

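The web at (320,225) is centred between the pads (272 to 365), so I'll descend and grasp.

Call:
{"name": "move_arm", "arguments": {"deltas": [[[1, 0, 30, 0, 44], [0, 0, 25, 0, 44], [0, 0, 12, 0, 44], [0, 0, 4, 0, 44], [0, 0, 0, 0, 44]]], "grip_force": 60}}

```text
clock: 7.57
tcp_pos: [435.2, -267.2, 31.0]
tcp_rot: [1.948, 2.463, 0.0]
force: [0.3, -0.4, 0.2]
opening: 0.517
gripper_force: 0.0
```

Call:
{"name": "move_arm", "arguments": {"deltas": [[[0, 0, 0, 0, 0], [0, 0, 0, 0, 0], [0, 0, 0, 0, 0], [0, 0, 0, 0, 0], [0, 0, 0, 0, 0]]]}}

```text
clock: 7.98
tcp_pos: [435.6, -267.4, 31.9]
tcp_rot: [1.946, 2.461, 0.0]
force: [0.0, 0.1, 7.2]
opening: 0.131
gripper_force: 59.7
```

Call:
{"name": "move_arm", "arguments": {"deltas": [[[0, 0, -10, 0, 0], [0, 0, -25, 0, 0], [0, 0, -35, 0, 0], [0, 0, -30, 0, 0], [0, 0, 0, 0, 0]]]}}

```text
clock: 8.4
tcp_pos: [437.2, -268.7, 136.1]
tcp_rot: [1.941, 2.456, -0.0]
force: [1.2, -0.4, -4.1]
opening: 0.132
gripper_force: 59.0
```

Call:
{"name": "move_arm", "arguments": {"deltas": [[[37, 13.3, 0, 0, 0], [37, 13.3, 0, 0, 0], [37, 13.3, 0, 0, 0], [37, 13.3, 0, 0, 0], [37, 13.3, 0, 0, 0]]]}}

```text
clock: 8.82
tcp_pos: [454.9, -69.1, 129.4]
tcp_rot: [-1.948, -2.461, 0.001]
force: [0.8, -1.5, -3.8]
opening: 0.133
gripper_force: 59.2
```

Call:
{"name": "move_arm", "arguments": {"deltas": [[[37, 13.3, 0, 0, 0], [37, 13.3, 0, 0, 0], [37, 13.3, 0, 0, 0], [37, 13.3, 0, 0, 0], [0, 0, 0, 6, 0]]]}}

```text
clock: 9.23
tcp_pos: [473.3, 92.0, 129.6]
tcp_rot: [-2.068, -2.359, -0.005]
force: [0.4, -0.3, -4.3]
opening: 0.129
gripper_force: 59.4
```

Call:
{"name": "move_arm", "arguments": {"deltas": [[[0, 0, 0, 6, 0], [0, 0, 0, 6, 0], [0, 0, 0, 6.3, 0], [0, 0, 0, 0, 0], [0, 0, 0, 0, 0]]]}}

```text
clock: 9.65
tcp_pos: [473.0, 85.2, 129.5]
tcp_rot: [-2.42, -2.002, 0.003]
force: [-0.9, 0.6, -4.6]
opening: 0.135
gripper_force: 59.4
```

Run:
```python
from h import *
import pickle
f=grab('wrist');cv2.imwrite('pics/w3.png',f['img']);pickle.dump(f,open('w3.pkl','wb'))
s=manip.read_state();R=cv2.Rodrigues(s['tcp_rot'])[0];print(s['clock'],s['tcp_pos'],np.degrees(np.arctan2(R[1,1],R[0,1])),s['force'])
print('tcp fix',tofix(s['tcp_pos'],(504.5,77,-.194)))
```

```text
9.7 [473.27256519  85.0937949  129.71031695] -10.82466096181922 [ 0.3221418   0.19366661 -3.92647835]
tcp fix [-32.20200307   1.92176974 129.71031695]
```

View pics/w3.png

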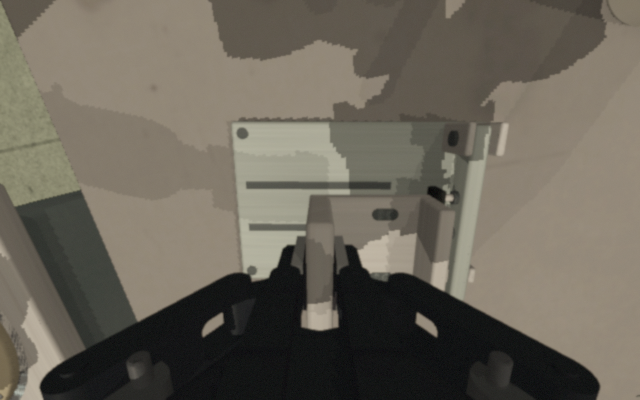

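The wrist view shows the bracket held level, with its web at (320,255) and its flange at (433,240). The bar lies down along x≈470, and the pad is partly hidden at (440,193). Now I'll measure its pose relative to the plate and the bar.

Run:
```python
from h import *
import pickle
f=pickle.load(open('w3.pkl','rb'));s=manip.read_state();R=cv2.Rodrigues(s['tcp_rot'])[0]
W=cloud(f);T=(W-s['tcp_pos'])@R
# bracket in tool frame
roi=np.zeros((400,640),bool);roi[180:330,295:470]=1
k=roi&(abs(T[...,1])<8)&(T[...,2]>-30)&(T[...,2]<-5)&(T[...,0]>14)&(T[...,0]<45)
print('web',k.sum(),'x max',np.percentile(T[k][:,0],[90,98]),'y',np.percentile(T[k][:,1],[3,50,97]),'z',np.percentile(T[k][:,2],[2,20,50]))
k=roi&(T[...,1]>48)&(T[...,1]<70)&(T[...,2]>-15)&(T[...,2]<3)&(abs(T[...,0])<45)
print('flange',k.sum(),'x',np.percentile(T[k][:,0],[2,98]),'y',np.percentile(T[k][:,1],[3,50,97]),'z',np.percentile(T[k][:,2],[5,50]),'slope deg',np.degrees(np.polyfit(T[k][:,0],T[k][:,1],1)[0]))
k=roi&(T[...,1]>14)&(T[...,1]<48)&(T[...,2]>12)&(T[...,2]<35)&(abs(T[...,0])<35)
A=np.c_[T[k][:,:2],np.ones(k.sum())];print('foot plane',k.sum(),np.linalg.lstsq(A,T[k][:,2],rcond=None)[0])
# bar
q=(504.5,77,-.194);F=tofix(W,q)
k=(abs(F[...,0]-85)<14)&(abs(F[...,1])<46)&(F[...,2]>40)&(F[...,2]<56);k[:,:440]=0
c=np.polyfit(F[k][:,1],F[k][:,0],1);print('bar',k.sum(),c,'z',np.median(F[k][:,2]),'u',np.percentile(F[k][:,0],[3,97]))
print('plate',fitplate(f,(190,90,450,235),q0=q))
f=grab('top');F=tofix(cloud(f),q);I=f['img'].sum(-1)
cv2.imwrite('pics/t3.png',cv2.resize(f['img'][140:240,195:275],None,fx=6,fy=6,interpolation=cv2.INTER_CUBIC))
for nm,g in [('top',f),('scene',grab('scene')),('wrist0',pickle.load(open('w3.pkl','rb')))]:
    F=tofix(cloud(g),q);print(nm)
    d=g['img'].max(-1)<45
    k=d&(F[...,0]>48)&(F[...,0]<74)&(F[...,1]<35)&(F[...,1]>-35)&(F[...,2]>20)&(F[...,2]<58)
    if k.sum()>5: print(k.sum(),'u',np.percentile(F[k][:,0],[3,97]),'v',np.percentile(F[k][:,1],[1,50,99]),'z',np.percentile(F[k][:,2],[3,97]))
```

```text
web 1249 x max [29.56634459 29.85990809] y [-6.03233369 -0.31015242  5.05476837] z [-20.21312006 -19.5272942  -18.81658474]
flange 1475 x [-10.16765812  29.37906556] y [55.25753285 58.39525676 62.84046   ] z [-2.04254515 -0.91544581] slope deg -0.4322849713565668
foot plane 4219 [ 1.05090602e-02 -3.04083628e-03  2.48444131e+01]
bar 2342 [-6.86639777e-03  8.37864406e+01] z 46.86534330222116 u [78.34425482 91.36400512]
plate [ 5.04319693e+02  7.66485507e+01 -1.95267672e-01]
top
27 u [57.16675868 63.27006199] v [-20.02787295   2.83667464  20.57967653] z [42.01498032 51.80871402]
scene
58 u [57.25423101 65.71998637] v [-23.13825585  -7.85574844  20.51129239] z [28.52414536 48.42197252]
wrist0
178 u [57.56640311 63.17399362] v [14.3057131  19.81212317 22.90303527] z [27.98400434 46.97920378]
```

Call:
{"name": "move_arm", "arguments": {"deltas": [[[-1.8, 0, 25, 0.3, 0], [0, 0, 30, 0, 0], [0, 0, 20, 0, 0], [0, 0, 4, 0, 0], [0, 0, 0, 0, 0]]]}}

```text
clock: 10.22
tcp_pos: [472.5, 83.2, 50.1]
tcp_rot: [-2.427, -1.992, 0.005]
force: [0.6, 1.3, -4.0]
opening: 0.135
gripper_force: 59.5
```

Call:
{"name": "move_arm", "arguments": {"deltas": [[[0, 0, 2, 0, 0], [0, 0, 1.5, 0, 0], [0, 0, 0, 0, 0]]]}}

```text
clock: 10.47
tcp_pos: [474.8, 83.4, 48.8]
tcp_rot: [2.427, 1.992, 0.003]
force: [1.0, -0.3, -3.7]
opening: 0.13
gripper_force: 59.5
```

Call:
{"name": "move_arm", "arguments": {"deltas": [[[0, 0, 1.5, 0, 0], [0, 0, 1, 0, 0], [0, 0, 0, 0, 0]]]}}

```text
clock: 10.72
tcp_pos: [473.8, 83.4, 45.6]
tcp_rot: [2.428, 1.993, 0.001]
force: [-0.1, -1.2, -4.5]
opening: 0.129
gripper_force: 59.5
```

Call:
{"name": "move_arm", "arguments": {"deltas": [[[0, 0, 1, 0, 0], [0, 0, 0, 0, 0]]]}}

```text
clock: 10.88
tcp_pos: [473.7, 83.4, 44.3]
tcp_rot: [-2.429, -1.993, -0.0]
force: [-0.1, -0.4, -4.2]
opening: 0.131
gripper_force: 59.5
```

Call:
{"name": "move_arm", "arguments": {"deltas": [[[0, 0, 0.5, 0, 0], [0, 0, 0, 0, 0], [0, 0, 0, 0, 0]]]}}

```text
clock: 11.13
tcp_pos: [473.7, 83.4, 43.9]
tcp_rot: [-2.429, -1.993, -0.0]
force: [-0.9, 1.0, -1.2]
opening: 0.133
gripper_force: 59.7
```

Run:
```python
from h import *
import pickle
f=grab('wrist');pickle.dump(f,open('w4.pkl','wb'))
s=manip.read_state();R=cv2.Rodrigues(s['tcp_rot'])[0];q=(504.5,77,-.194)
print(s['clock'],s['tcp_pos'],np.degrees(np.arctan2(R[1,1],R[0,1])),s['force'],'tilt',R[:,2]);print('tcp fix',tofix(s['tcp_pos'],q))
F=tofix(cloud(f),q);T=(cloud(f)-s['tcp_pos'])@R
roi=np.zeros((400,640),bool);roi[100:330,295:600]=1
k=roi&(abs(F[...,1])<45)&(F[...,0]>74)&(F[...,0]<96)&(F[...,2]>40)&(F[...,2]<56)
if k.sum()>50: print('bar',k.sum(),np.polyfit(F[k][:,1],F[k][:,0],1),np.percentile(F[k],[3,97],axis=0))
k=roi&(T[...,1]>48)&(T[...,1]<70)&(T[...,2]>-6)&(T[...,2]<3)&(abs(T[...,0])<36)
print('flange',k.sum(),np.polyfit(F[k][:,1],F[k][:,0],1),np.percentile(F[k],[2,98],axis=0))
d=f['img'].max(-1)<45
k=d&(F[...,0]>48)&(F[...,0]<74)&(F[...,1]<35)&(F[...,1]>-35)&(F[...,2]>20)&(F[...,2]<58)
print('pad',k.sum(),np.percentile(F[k],[2,98],axis=0))
cv2.imwrite('pics/w4.png',f['img'])
```

```text
11.1833 [473.75311604  83.42862101  43.92533506] -11.263458309713004 [-0.49203465  0.56662839 -1.50864819] tilt [ 1.05366727e-04  1.22661457e-04 -9.99999987e-01]
tcp fix [-31.4094457    0.38047613  43.92533506]
bar 5929 [2.78354841e-03 8.28009727e+01] [[ 77.88129958 -32.71697784  40.48201665]
 [ 90.92046577  43.03445548  48.20039231]]
flange 1496 [-4.45806556e-03  2.74945856e+01] [[24.07952969 -9.84719361 41.37004555]
 [31.77375977 29.62289772 46.44483121]]
pad 3107 [[ 57.14236085 -20.4774427   27.07980976]
 [ 63.81825936  22.58965271  47.11985568]]
```

View pics/w4.png

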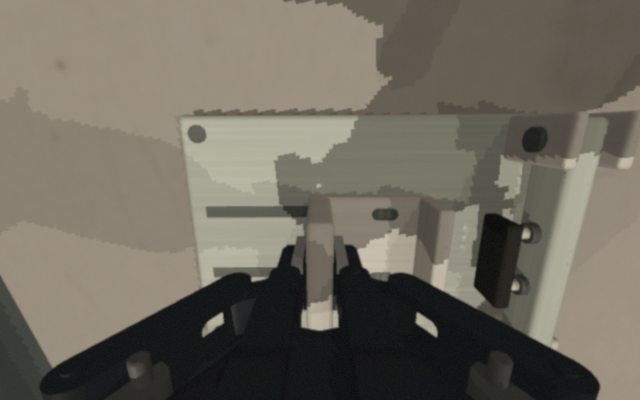

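The bracket is on the plate with the flange at (433,240), about 25 mm short of the pad at (498,258). The bar is down. I'll check squareness and centring once more before pushing.

Run:
```python
from h import *
import pickle
f=pickle.load(open('w4.pkl','rb'));q=(504.5,77,-.194);F=tofix(cloud(f),q);d=f['img'].max(-1)<45
def edge(k,lo,hi,side,st=3):
    P=[]
    for v in np.arange(lo,hi,st):
        m=k&(abs(F[...,1]-v)<st/2)
        if m.sum()>8: P.append((F[m][:,1].mean(),np.percentile(F[m][:,0],side)))
    P=np.array(P);c=np.polyfit(P[:,0],P[:,1],1);return c.round(4),np.std(P[:,1]-np.polyval(c,P[:,0])).round(2),len(P)
kp=d&(F[...,0]>48)&(F[...,0]<74)&(abs(F[...,1])<30)&(F[...,2]>28)&(F[...,2]<45)
print('pad front',edge(kp,-18,20,20))
kb=(F[...,0]>70)&(F[...,0]<96)&(F[...,2]>45)&(F[...,2]<54)
print('bar lo',edge(kb,-30,44,4),'bar hi',edge(kb,-30,44,96),'mid',edge(kb,-30,44,50))
kf=(F[...,0]>20)&(F[...,0]<38)&(F[...,2]>43)&(F[...,2]<49);
print('fl',edge(kf,-8,28,4),edge(kf,-8,28,96),edge(kf,-8,28,50))
kw=(F[...,0]>-45)&(F[...,0]<-15)&(F[...,2]>58)&(F[...,2]<70)
for nm,k in (('pad',kp),('fl',kf),('web',kw)): print(nm,np.percentile(F[k][:,1],[1,99]))
print('plate',fitplate(f,(150,80,450,235),q0=q))
```

```text
pad front (array([-4.20000e-03,  5.75207e+01]), np.float64(0.04), 13)
bar lo (array([-6.50000e-03,  7.89224e+01]), np.float64(0.22), 25) bar hi (array([-3.30000e-03,  9.08803e+01]), np.float64(0.23), 25) mid (array([-9.00000e-04,  8.40879e+01]), np.float64(0.28), 25)
fl (array([3.30000e-03, 2.42834e+01]), np.float64(0.09), 12) (array([-5.00000e-04,  3.15401e+01]), np.float64(0.22), 12) (array([1.50000e-03, 2.76216e+01]), np.float64(0.19), 12)
pad [-21.08376075  22.82503017]
fl [-10.84727867  29.70171194]
web [-19.96725035  29.9878214 ]
plate [ 5.03757098e+02  7.69059387e+01 -1.91782620e-01]
```

Call:
{"name": "move_arm", "arguments": {"deltas": [[[0, 0, 0, -0.25, 0], [0, 5, 0, 0, 0], [0, 6, 0, 0, 0], [0, 6, 0, 0, 0], [0, 4, 0, 0, 0]]]}}

```text
clock: 11.6
tcp_pos: [495.8, 79.2, 43.9]
tcp_rot: [2.424, 1.997, 0.001]
force: [-2.6, 0.5, 2.3]
opening: 0.133
gripper_force: 60.3
```

Call:
{"name": "move_arm", "arguments": {"deltas": [[[0, 0, 0, 0, 0], [0, 0, 0, 0, 0]]]}}

```text
clock: 11.77
tcp_pos: [496.1, 79.2, 43.9]
tcp_rot: [2.423, 1.997, 0.003]
force: [1.3, 0.0, -1.9]
opening: 0.13
gripper_force: 59.9
```

Call:
{"name": "move_arm", "arguments": {"deltas": [[[0, 1.5, 0, 0, 0], [0, 1.5, 0, 0, 0], [0, 0, 0, 0, 0]]]}}

```text
clock: 12.02
tcp_pos: [496.7, 79.0, 43.9]
tcp_rot: [-2.424, -1.997, 0.001]
force: [-2.4, 1.0, 2.1]
opening: 0.128
gripper_force: 60.5
```

Call:
{"name": "move_arm", "arguments": {"deltas": [[[0, 1.5, 0, 0, 0], [0, 1.5, 0, 0, 0], [0, 0, 0, 0, 0]]]}}

```text
clock: 12.27
tcp_pos: [499.7, 78.3, 43.9]
tcp_rot: [-2.424, -1.998, 0.001]
force: [-3.5, 1.8, 3.8]
opening: 0.136
gripper_force: 60.7
```

Call:
{"name": "move_arm", "arguments": {"deltas": [[[0, 1, 0, 0, 0], [0, 1, 0, 0, 0], [0, 0, 0, 0, 0], [0, 0, 0, 0, 0]]]}}

```text
clock: 12.6
tcp_pos: [500.6, 78.0, 43.9]
tcp_rot: [-2.423, -1.997, 0.003]
force: [-7.1, 1.1, 7.4]
opening: 0.13
gripper_force: 61.1
```

Call:
{"name": "move_arm", "arguments": {"deltas": [[[0, 1, 0, 0, 0], [0, 1, 0, 0, 0], [0, 0, 0, 0, 0], [0, 0, 0, 0, 0]]]}}

```text
clock: 12.93
tcp_pos: [501.6, 77.8, 43.9]
tcp_rot: [-2.422, -1.996, 0.005]
force: [-8.4, 2.9, 9.3]
opening: 0.135
gripper_force: 61.4
```

```bash
cat > chk.py <<'E'
from h import *
q=(504.5,77,-.191)
f=grab('wrist');s=manip.read_state();R=cv2.Rodrigues(s['tcp_rot'])[0]
print(s['clock'],s['tcp_pos'],np.degrees(np.arctan2(R[1,1],R[0,1])),'Ffix',tofix(s['force']+np.array([q[0],q[1],0]),q),'tcp fix',tofix(s['tcp_pos'],q))
F=tofix(cloud(f),q);d=f['img'].max(-1)<45
def edge(k,lo,hi,side,st=3):
    P=[]
    for v in np.arange(lo,hi,st):
        m=k&(abs(F[...,1]-v)<st/2)
        if m.sum()>8: P.append((F[m][:,1].mean(),np.percentile(F[m][:,0],side)))
    if len(P)<3: return None
    return np.polyfit(*np.array(P).T,1).round(4)
kp=d&(F[...,0]>48)&(F[...,0]<76)&(abs(F[...,1])<30)&(F[...,2]>44)&(F[...,2]<52)
kb=(F[...,0]>70)&(F[...,0]<96)&(F[...,2]>45)&(F[...,2]<54)&~d
kf=(F[...,0]>46)&(F[...,0]<72)&(F[...,2]>43)&(F[...,2]<49)&~d
print('pad top back',edge(kp,-18,20,97),'front',edge(kp,-18,20,3),kp.sum(),'bar lo',edge(kb,-30,44,4),'hi',edge(kb,-30,44,96),'fl hi',edge(kf,-8,28,96),'lo',edge(kf,-8,28,4))
for nm,k in (('pad',kp),('fl',kf)): print(nm,np.percentile(F[k],[1,99],axis=0).round(1).tolist() if k.any() else None)
cv2.imwrite('pics/chk.png',f['img'])
E
python3 chk.py
```

```text
12.9833 [501.56140905  77.80597055  43.89083758] -11.003543732617912 Ffix [-8.94506034  1.36959413  8.88321243] tcp fix [-3.03815843  0.23344941 43.89083758]
pad top back [1.04000e-02 6.71408e+01] front [-2.62000e-02  6.11637e+01] 1019 bar lo [-2.53000e-02  7.96027e+01] hi [-4.00000e-04  9.11389e+01] fl hi [-3.61000e-02  6.51927e+01] lo [3.60000e-03 5.26682e+01]
pad [[60.7, -14.7, 44.3], [67.6, 22.3, 47.4]]
fl [[52.4, -11.5, 43.1], [71.9, 71.6, 48.8]]
```

Call:
{"name": "move_arm", "arguments": {"deltas": [[[0, 0, -0.6, 0, 0], [0, 1, -0.4, 0, 0], [0, 1, 0, 0, 0], [0, 0, 0, 0, 0], [0, 0, 0, 0, 0]]]}}

```text
clock: 13.4
tcp_pos: [502.7, 77.5, 44.1]
tcp_rot: [-2.42, -1.995, 0.008]
force: [-8.7, 2.3, 4.2]
opening: 0.132
gripper_force: 60.7
```

```bash
python3 chk.py
```

```text
13.45 [502.77347576  77.53775401  44.10210202] -11.00378574143663 Ffix [-8.71336806  1.14467334  5.53445279] tcp fix [-1.79721486  0.20021014 44.10210202]
pad top back [-1.20000e-03  6.84236e+01] front [-2.80000e-02  6.23406e+01] 1033 bar lo [-3.20000e-02  7.97457e+01] hi [-4.20000e-03  9.11109e+01] fl hi [-0.0694 65.5434] lo [1.50000e-03 5.39443e+01]
pad [[61.8, -14.7, 44.3], [69.0, 22.3, 47.7]]
fl [[53.7, -11.4, 43.1], [71.9, 72.0, 48.7]]
```

Call:
{"name": "move_arm", "arguments": {"deltas": [[[0, 1, -0.2, 0, 0], [0, 1, -0.2, 0, 0], [0, 0.5, 0, 0, 0], [0, 0, 0, 0, 0], [0, 0, 0, 0, 0]]]}}

```text
clock: 13.87
tcp_pos: [503.9, 77.3, 44.3]
tcp_rot: [-2.419, -1.994, 0.01]
force: [-9.2, 3.4, 4.8]
opening: 0.131
gripper_force: 60.9
```

```bash
python3 chk.py
```

```text
13.9167 [503.84992555  77.30993397  44.26165201] -11.01016588015104 Ffix [-11.66036937   1.48645569   4.69559595] tcp fix [-0.69709089  0.18088713 44.26165201]
pad top back [-7.90000e-03  6.98261e+01] front [-2.78000e-02  6.34426e+01] 1050 bar lo [-3.44000e-02  7.98637e+01] hi [-5.0000e-03  9.1131e+01] fl hi [-0.1266 66.5276] lo [-3.80000e-03  5.50585e+01]
pad [[63.0, -14.7, 44.3], [70.3, 22.3, 47.6]]
fl [[54.8, -11.3, 43.2], [71.9, 71.6, 48.8]]
```

View pics/chk.png

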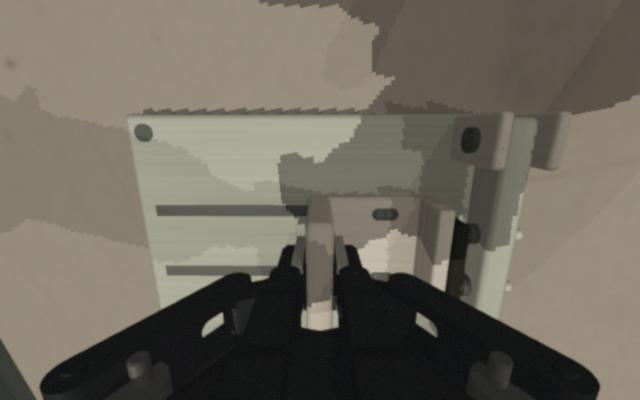

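Call:
{"name": "move_arm", "arguments": {"deltas": [[[0, 0.6, 0.2, 0, 0], [0, 0.6, 0, 0, 0], [0, 0, 0, 0, 0], [0, 0, 0, 0, 0], [0, 0, 0, 0, 0]]]}}

```text
clock: 14.33
tcp_pos: [504.3, 77.2, 44.2]
tcp_rot: [-2.418, -1.993, 0.012]
force: [-11.3, 4.4, 8.6]
opening: 0.134
gripper_force: 61.1
```

```bash
python3 chk.py
python3 - <<'E'
from h import *
q=(504.5,77,-.191);fs=[]
for i in range(4):
    f=grab('wrist');fs.append(tofix(manip.read_state()['force']+np.array([q[0],q[1],0]),q))
print('F',np.mean(fs,0))
W=tofix(cloud(f),q);roi=np.zeros((400,640),bool);roi[190:300,325:420]=1
k=roi&(W[...,0]>10)&(W[...,0]<48)&(W[...,1]>5)&(W[...,1]<28)&(W[...,2]<26)&(W[...,2]>14)
print('foot plane',np.linalg.lstsq(np.c_[W[k][:,:2],np.ones(k.sum())],W[k][:,2],rcond=None)[0],np.median(W[k][:,2]))
g=grab('scene');F=tofix(cloud(g),q);d=g['img'].max(-1)<45
k=d&(F[...,0]>48)&(F[...,0]<76)&(abs(F[...,1])<30)&(F[...,2]>20)&(F[...,2]<52);print('scene pad',k.sum(),np.percentile(F[k],[3,50,97],axis=0).round(1))
E
```

```text
14.3833 [504.34354332  77.20483393  44.26382222] -11.004940148810089 Ffix [-12.36441197   1.27255289   8.19492375] tcp fix [-0.19249733  0.17140714 44.26382222]
pad top back [-8.30000e-03  7.02123e+01] front [-2.61000e-02  6.39218e+01] 1058 bar lo [-4.19000e-02  7.98752e+01] hi [-2.60000e-03  9.10885e+01] fl hi [-0.0785 66.1334] lo [-1.00000e-03  5.55892e+01]
pad [[63.5, -14.5, 44.3], [70.6, 22.3, 47.6]]
fl [[55.3, -11.0, 43.1], [71.9, 71.7, 48.7]]
F [-12.44400076   1.81473799   7.62067582]
foot plane [-3.43184056e-03  5.33125354e-03  1.95837402e+01] 19.577105502294277
scene pad 36 [[ 64.5 -24.1  29.7]
 [ 68.1 -11.9  45.5]
 [ 74.9  17.   49. ]]
```

```bash
python3 -c "
from h import *
print(close_job())"
```

```text
the job is handed in; nothing more can be done
None
```

I swung the stop bar down into its catch and handed the job in with the arm still holding the bracket flat, square and centred against the pad: the pad is in by an estimated 5.7 mm, with about 12 N at the wrist, roughly 3 N of which I put down to friction on the plate.

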